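# Click the sample wheel round to the tall vial

## Robot

A 6-joint arm with a two-finger parallel gripper is mounted at the origin on the work surface. World frame = base frame: x ahead of the robot, y to its left, z up, the work surface at z = 0. Lengths are in mm, angles in rad, forces in N, time in s.
With the tool pointing down it reaches from about 350 to 975 mm from the base axis. Payload 7.1 kg.
Tool frame: the origin (TCP) lies at the very end of the fingers, on their centre line; the grasp point (between the pads) lies 19 mm behind it; x points along the fingers, y is the direction in which the jaws open and shut, and the axes are right-handed (so a half turn about x gives the same grasp; the last joint's range is limited). The gripper opens to 88 mm and grips with 3 to 60 N. Pads are 20 mm wide; open, the fingers measure 115 mm over their backs; the gripper's body (75 mm by 178 mm) begins 61 mm behind the grasp point.
Start: joints at [-1.126, 0.423, 1.63, -0, 1.089, -0.019], TCP at [279.608, -558.949, 222.675] pointing down, gripper open.
Joint ranges: [-3, 3], [-0.9, 2.11], [0.09, 2.58], [-1.31, 4.45], [0.11, 2.69], [-2.54, 2.54]. Speed limits (rad/s): [2.39, 2.39, 3.01, 3.14, 3.14, 3.14].

## Interface

Orientations are given as a rotation vector (axis times angle).
In Python, from workcell import ctrl gives the robot as it stands. The module is installed in compiled form; this text tells all that it offers.
- The arm moves only by the tool carry_out, never from a script. Its argument "commands" is a list of rows, each a list of 6 numbers: the shift along the tool's x, y, z in m, then the turn, a rotation vector about the tool's x, y, z in degrees. In form: [[tx, ty, tz, rx, ry, rz], ...]. A call has 1 to 8 rows; each row shifts and turns the pose as measured when the row begins, along the tool's axes as they then stand; what a row does not reach is not made up. A row lasts 1/8 s, in which the tool goes at most 62.5 mm and 10.7 degrees, less where a joint would pass 70% of its speed; a pose out of reach is approached as far as the arm can. A call with a gripper value outside its range is refused whole. "grip" is the closure, from 0 (fully open) to 1 (shut), set as the call begins (left out, the last holds). The fingers move at their own pace and stop on an object; the grip force is fixed at half the most. Time passes only in rows, so rows that do not move let the fingers close. It gives the time, the measured TCP pose, the force and the opening at its end, in the units of the state.
- ctrl.get_obs(): the state, without advancing time (a new reading comes with each control period).
- ctrl.get_image(name): name is "scene" or "top"; returns a dict with "pixels" (400x640x3 uint8, blue, green, red), "intrinsics" (3x3 intrinsics, pixels), "rvec" (rotation vector, rad) and "tvec" (3), from world to camera coordinates, as OpenCV has them. Camera axes: x right, y down, z forward; pixel columns grow to the right and rows downward; lengths in mm; the calibration is good to about 2 mm. A picture is of the moment at which its call begins. There is no depth.
- ctrl.close_job(): hands the job in, once; it reports no verdict.
The state is a dict: "t": time; "qpos": joint angles; "qvel": joint speeds; "joint_torque": joint torques, N m; "ee_pos": TCP position; "orientation": TCP orientation; "ft_force": force on the tool from outside, world axes, zero at the start; "moment": the same for the moment, N m; "width": finger opening in mm.
Only numpy, scipy, OpenCV 4.12 (cv2) and the standard library are available. Lean on these libraries where they do the work, as an engineer would, in place of code of your own. Each camera call takes 0.05 s, during which the arm holds its last target. There are 200 camera calls.

## Task

On the bench analyser, gently push the scalloped rim of the sample wheel round with a fingertip, click by click, until the one tall vial stands at the reader's window with the wheel resting in its click. Do not pinch the wheel, do not touch, lift or tip the vials in it, and leave the things lying around the analyser where they are.

Things in the scene. Friction and masses are not known exactly. Their poses are not given: they have to be found in the camera images.
- wheel_hub (a point): axis of the level sample wheel at the height of its flat top, 46 mm above the table; fixed, does not turn. The grey wheel is a disc of 72 mm radius, 16 mm thick (30 to 46 mm above the table), on a black pedestal of 60 mm radius: nothing is under its rim. 8 black cups (29 mm outside, 16 mm tall) for vials stand on it, 42 mm from the axis, 45 degrees apart
- rim_lobe (a point): centre of one lobe's top; turns with the wheel. 8 equal round upright lobes of 8 mm radius stand out of the wheel's edge, as thick as the disc, centres 78 mm from the axis, reaching to 86 mm, 45 degrees apart. The hollows between them are finger scallops: one lies straight outward of each cup, a lobe half-way between cups
- wheel (a joint): turn of the wheel, rad, anticlockwise from above positive, 0 at the start. Turns endlessly both ways, 8 clicks a turn at multiples of 0.785; in each, one cup is exactly at the window. About 2.5 N at the rim leaves a click; pushed past half-way (22.5 degrees) and let go it drops into the next click and stays. Starts in a click, the cup at the window empty
- reader_spot (a point): the reading place, 42 mm from the wheel's axis at the height of the wheel's top: the underside of the vial being read is centred here. Fixed to the analyser; its +y axis points from the wheel's axis to the reader. The analyser is fixed to the table
- reader_window (a point): the reader's window, 72 mm above the table, on the end of a black snout 36 mm wide (52 to 92 mm above the table) that hangs over the rim from 58 mm off the wheel's axis outward. The white housing behind it (150 x 150 mm, 98 mm high) begins 98 mm from the axis
- tall_vial: the one tall green-capped vial, 22 mm diameter, 54 mm tall, loose in a cup of the wheel (top 100 mm above the table); origin at the centre of its underside, z up. It starts 1 to 3 clicks from the window, on either side
- vial_a: short green-capped vial, 22 mm diameter, 30 mm tall, loose in a cup of the wheel; origin at the centre of its underside
- vial_b: short green-capped vial, 22 mm diameter, 30 mm tall, loose in a cup of the wheel; origin at the centre of its underside
- vial_c: short green-capped vial, 22 mm diameter, 30 mm tall, loose in a cup of the wheel; origin at the centre of its underside
- vial_d: short green-capped vial, 22 mm diameter, 30 mm tall, loose in a cup of the wheel; origin at the centre of its underside
- vial_e: short green-capped vial, 22 mm diameter, 30 mm tall, loose in a cup of the wheel; origin at the centre of its underside
- spare_vial: short green-capped vial like those in the wheel, 22 mm diameter, 30 mm tall, standing on the table beside the wheel, at least 135 mm from its axis; origin at the centre of its underside
- pocket_scale: black pocket scale lying on the table to the right, nearer than the package, 75 x 130 mm, 19 mm high; origin at the centre of its underside
- package: black wrapped package lying on the table to the right of the analyser, 210 x 100 mm, 50 mm high, 0.9 kg; origin at the centre of its underside
Mind the look-alikes: they are no part of the job. Leave any brown or red look-alike of the vial_b alone.

How it is judged:
By the outcome, as a careful person would: the job done as asked, in the order asked, and still so for the second after the job is handed in, with the robot touching nothing.
It also fails if it takes over 58 s, if anything falls off the work surface, if the arm or the gripper's body presses on something with over 40 N, if the wrist force passes 120 N, or if a joint passes its speed limit or range.

## Working session

There is one attempt and no reset: what is moved stays moved. The work goes in short steps, Python scripts to look and compute and a tool call to move; the robot and the scene stay as the last step left them, time stands still between calls to the robot, and variables do not carry over. Pictures are saved under pics/ and viewed, about 8 in all and at most 12, crops included, and the job is handed in when it is done.

Besides the shell and the picture viewer there is one more tool, called after "Emit:" by a JSON object that holds its "api" and its "payload". carry_out: Moves the arm, as the interface text tells. Its arguments: {"type":"object","properties":{"commands":{"type":"array"},"grip":{"type":"number"}},"required":["commands"]}

```bash
mkdir -p pics
cat > h.py <<'E'
import numpy as np,cv2
from workcell import ctrl
def snap(n):
    d=ctrl.get_image(n); return np.ascontiguousarray(d["pixels"]),np.array(d["intrinsics"],float),np.array(d["rvec"],float).ravel(),np.array(d["tvec"],float).ravel()
def ray(c,u,v,z):
    _,K,r,t=c;R=cv2.Rodrigues(r)[0];d=R.T@np.linalg.inv(K)@[u,v,1];o=-R.T@t
    return o+d*(z-o[2])/d[2]
def proj(c,P):
    return cv2.projectPoints(np.array(P,float).reshape(-1,1,3),c[2],c[3],c[1],None)[0].reshape(-1,2)
E
python3 - <<'E'
from h import *
for n in("scene","top"):
    c=snap(n);cv2.imwrite(f"pics/{n}0.png",c[0]);print(n,c[1].tolist(),c[2],c[3])
print(ctrl.get_obs())
E
```

```text
scene [[361.7962859296582, 0.0, 320.2462669731289], [0.0, 361.7962859296582, 196.97867392945062], [0.0, 0.0, 1.0]] [ 1.58062703  2.02259328 -0.79939734] [ 278.9138498  -324.53115085 1033.63300896]
top [[453.70894115819084, 0.0, 316.35404014964524], [0.0, 453.70894115819084, 199.06742673421076], [0.0, 0.0, 1.0]] [ 2.23494915 -1.97119433  0.19355293] [-192.7556007   556.87576133  869.5204293 ]
{'t': 0.1, 'qpos': array([-1.12603006e+00,  4.23771904e-01,  1.63059430e+00, -3.22197002e-05,
        1.08858935e+00, -1.89973937e-02]), 'qvel': array([-0.00016074, -0.00040048, -0.00246117,  0.00257713,  0.001384  ,
        0.00052119]), 'joint_torque': array([-9.40125051e-05, -5.45611238e+01, -2.74323821e+01,  6.45422889e-02,
        1.88067835e-02, -6.26766837e-05]), 'ee_pos': array([ 279.37799951, -558.53163259,  221.98232696]), 'orientation': array([ 1.96360905,  0.46509427, -1.96424641]), 'ft_force': array([ 0.29164251, -0.62985175,  0.12385637]), 'moment': array([-0.0073456 , -0.01417864,  0.06728863]), 'width': 87.94838454655796}
```

View pics/scene0.png

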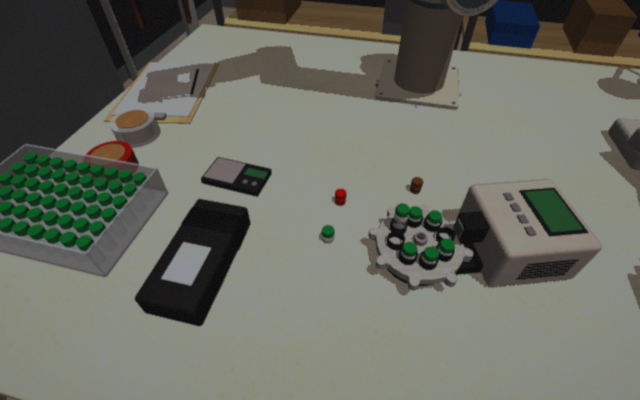

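View pics/top0.png

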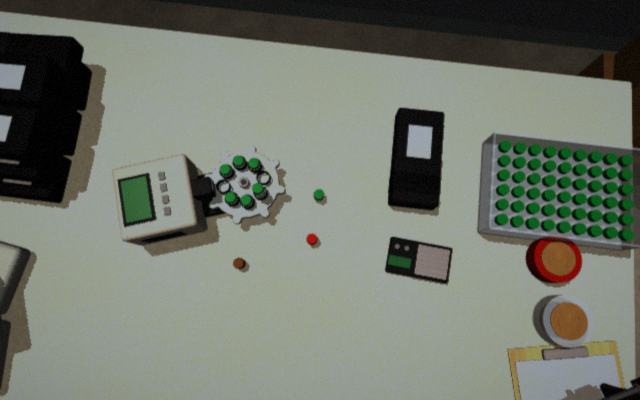

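The scene view shows the wheel at about (421,240) with the reader to its right. The top view shows the wheel at about (244,183), the reader snout at (205,190) and the spare vial at (319,195). The red (312,239) and brown (239,263) look-alikes stand on the table. I'll enlarge both views next.

Run:
```python
from h import *
a=snap("top");b=snap("scene")
A=cv2.resize(a[0][135:235,180:300],None,fx=5,fy=5,interpolation=cv2.INTER_CUBIC)
B=cv2.resize(b[0][190:295,355:495],None,fx=5,fy=5,interpolation=cv2.INTER_CUBIC)
cv2.imwrite("pics/topc.png",A);cv2.imwrite("pics/scenec.png",B)
for n,u,v,z in(("hub",244,183,46),("snout",203,190,92),("housing",155,198,98),("spare",319,195,30),("red",312,239,30),("brown",239,263,30)):print(n,ray(a,u,v,z).round(0))
print(ray(b,421,238,46).round())
```

```text
hub [594.  32.  46.]
snout [560. 101.  92.]
housing [531. 189.  98.]
spare [ 591. -125.   30.]
red [ 497. -123.   30.]
brown [430.  19.  30.]
[590.  34.  46.]
```

View pics/topc.png

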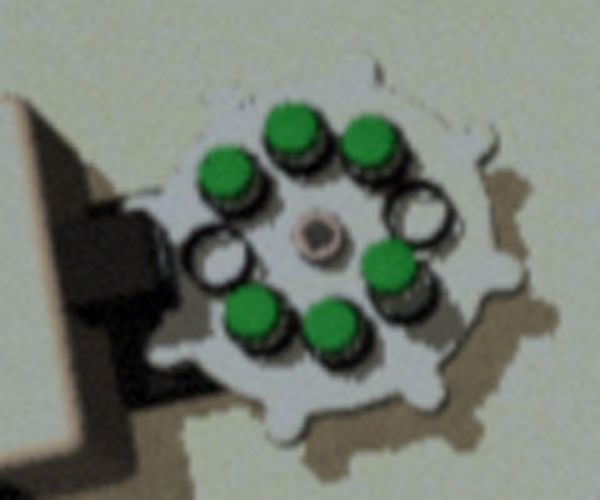

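View pics/scenec.png

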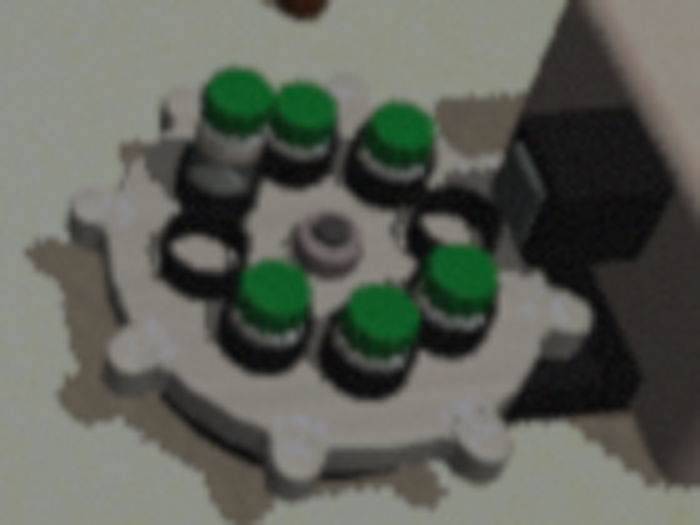

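Could be taken for the target:
- Six green caps on the wheel, in top-crop pixels: (228,175), (295,130), (370,140), (390,265), (333,325), (255,313).
- The spare vial at (319,195), the red one at (312,239) and the brown one at (239,263), in the full top view.

I choose the cap at crop (390,265), which is (402,209) in the scene view. It stands clearly taller, with a long white body and a long shadow. It is 3 clicks from the empty window cup, and clockwise from above is the short way. Next I fit the hub and phase.

Run:
```python
from h import *
from scipy.optimize import least_squares
from scipy.spatial.transform import Rotation as Ro
a=snap("top");b=snap("scene")
f=lambda x,y:(180+(x+.5)/5-.5,135+(y+.5)/5-.5)
g=lambda x,y:(355+(x+.5)/5-.5,190+(y+.5)/5-.5)
cups=[(0,217,258),(4,418,215)]       # index clockwise? k*45 from window, top z62
lob=[(365,75),(480,150),(505,275),(425,392),(287,425),(168,355)]
lobs=[(95,205),(140,345),(297,450),(480,435),(562,305)]
cupss=[(0,453,220),(4,203,250)]
def lobes(p):
    th=p[2]+np.pi/8+np.arange(8)*np.pi/4
    return np.c_[p[0]+78*np.cos(th),p[1]+78*np.sin(th),np.full(8,46.)]
def cup(p,k): th=p[2]+k*np.pi/4; return [p[0]+42*np.cos(th),p[1]+42*np.sin(th),62]
def res(p,full=True):
    r=[]
    for c,L,C,m in((a,lob,cups,f),(b,lobs,cupss,g)):
        q=proj(c,lobes(p))
        for l in L:
            d=q-m(*l);r+=list(d[np.argmin((d**2).sum(1))])
        for k,x,y in C:r+=list(proj(c,cup(p,k))[0]-m(x,y))
    return np.array(r)
p=least_squares(res,[592,33,np.arctan2(69,-34)],loss="soft_l1").x
print("hub,window angle deg",p[:2],np.degrees(p[2]));print(res(p).reshape(-1,2).round(1).tolist())
for c,n in((a,"top"),(b,"scene")):
    for k in(1,2,3,4,5,6,7):
        th=p[2]+k*np.pi/4;print(n,k,[proj(c,[p[0]+42*np.cos(th),p[1]+42*np.sin(th),z])[0].round(1).tolist() for z in(76,100)])
ang=np.degrees(p[2])+22.5+45*np.arange(8);print("lobes",((ang+180)%360-180).round(1),lobes(p).round(0).tolist())
print("R cols",Ro.from_rotvec(ctrl.get_obs()["orientation"]).as_matrix().round(3))
```

```text
hub,window angle deg [593.63198422  30.96540176] 109.83806347149924
[[-0.6, -1.9], [0.0, -2.3], [0.8, -0.3], [0.9, 0.3], [-0.2, 0.1], [-0.3, -1.3], [0.1, -0.5], [0.2, -0.7], [-0.6, -1.6], [-2.1, -0.2], [-0.4, -0.2], [1.1, -0.8], [0.9, 0.1], [0.9, -2.0], [0.7, -3.7]]
top 1 [[230.4, 196.9], [228.0, 194.3]]
top 2 [[246.1, 199.5], [244.2, 197.1]]
top 3 [[259.5, 190.5], [257.9, 187.8]]
top 4 [[262.6, 175.2], [261.1, 172.1]]
top 5 [[253.8, 162.6], [252.1, 159.2]]
top 6 [[238.3, 160.0], [236.2, 156.6]]
top 7 [[225.0, 168.9], [222.6, 165.6]]
scene 1 [[435.1, 212.9], [438.5, 203.3]]
scene 2 [[415.6, 208.8], [418.4, 199.1]]
scene 3 [[400.1, 215.8], [402.5, 206.1]]
scene 4 [[397.2, 230.6], [399.6, 221.0]]
scene 5 [[409.8, 245.1], [412.6, 235.7]]
scene 6 [[431.0, 250.1], [434.6, 240.7]]
scene 7 [[447.2, 241.9], [451.2, 232.5]]
lobes [ 132.3  177.3 -137.7  -92.7  -47.7   -2.7   42.3   87.3] [[541.0, 89.0, 46.0], [516.0, 35.0, 46.0], [536.0, -22.0, 46.0], [590.0, -47.0, 46.0], [646.0, -27.0, 46.0], [672.0, 27.0, 46.0], [651.0, 83.0, 46.0], [597.0, 109.0, 46.0]]
R cols [[-0.     0.447 -0.894]
 [ 0.    -0.894 -0.447]
 [-1.    -0.001 -0.   ]]
```

The fit agrees: the tall cap matches slot +3 in both views, to within 0.5 px in the top view and about 3 px in the scene view. Hub is at about (594,31) and the window direction at 110°. The tool's y axis already lies radial, and its z axis clockwise-tangential, at the lobe on −48°. So I need no turning: close the fingers and travel there.

Emit:
{"api": "carry_out", "payload": {"commands": [[0,-0.026,-0.052,0,0,0],[0,-0.026,-0.052,0,0,0],[0,-0.026,-0.052,0,0,0],[0,-0.026,-0.052,0,0,0],[0,-0.026,-0.052,0,0,0],[0,-0.026,-0.052,0,0,0],[0,-0.026,-0.052,0,0,0],[0,-0.026,-0.052,0,0,0]], "grip": 1}}

```text
t: 1.3
ee_pos: [565.9, -180.3, 222.8]
orientation: [1.969, 0.453, -1.966]
ft_force: [0.1, -0.3, -0.1]
width: 11.4
```

```bash
cat > st.py <<'E'
from h import *
from scipy.spatial.transform import Rotation as Ro
o=ctrl.get_obs();M=Ro.from_rotvec(o["orientation"]).as_matrix();v=o["ee_pos"]-[593.6,31,0]
print("t",round(o["t"],2),"r,s,z",(v@[.447,-.894,0]).round(1),(v@[-.894,-.447,0]).round(1),v[2].round(1),"F",o["ft_force"].round(1),"w",round(o["width"],1));print(M.round(3).tolist())
E
python3 st.py
```

```text
t 1.3 r,s,z 176.6 119.2 222.8 F [ 0.1 -0.3 -0.1] w 11.4
[[0.002, 0.44, -0.898], [-0.002, -0.898, -0.44], [-1.0, 0.003, -0.001]]
```

Emit:
{"api": "carry_out", "payload": {"commands": [[0,-0.02,-0.042,0,0,0],[0,-0.02,-0.042,0,0,0],[0,-0.02,-0.042,0,0,0],[0,-0.02,-0.042,0,0,0],[0,0,0,0,0,0],[0.05,0,0,0,0,0],[0.05,0,0,0,0,0],[0,0,0,0,0,0]]}}

```text
t: 2.3
ee_pos: [686.6, -26.6, 121.3]
orientation: [1.967, 0.457, -1.96]
ft_force: [0.1, -0.1, -0.5]
width: 0.7
```

```bash
python3 st.py
```

```text
t 2.3 r,s,z 93.1 -57.4 121.3 F [ 0.1 -0.1 -0.5] w 0.7
[[0.004, 0.445, -0.895], [-0.003, -0.895, -0.445], [-1.0, 0.005, -0.003]]
```

Emit:
{"api": "carry_out", "payload": {"commands": [[0.03,-0.002,0.006,0,0,0],[0.03,0,0,0,0,0],[0.02,0,0,0,0,0],[0.004,0,0,0,0,0],[0,0,0,0,0,0]]}}

```text
t: 2.92
ee_pos: [685.9, -31.0, 44.9]
orientation: [1.978, 0.451, -1.949]
ft_force: [-0.5, 0.6, 0.5]
width: 0.4
```

```bash
python3 st.py
python3 - <<'E'
from h import *
b=snap("scene");cv2.imwrite("pics/s2.png",cv2.resize(b[0][120:300,330:520],None,fx=4,fy=3.3,interpolation=cv2.INTER_CUBIC)[:600,:800])
E
```

```text
t 2.92 r,s,z 96.7 -54.8 44.9 F [-0.5  0.6  0.5] w 0.4
[[0.016, 0.443, -0.896], [-0.004, -0.897, -0.443], [-1.0, 0.011, -0.012]]
```

View pics/s2.png

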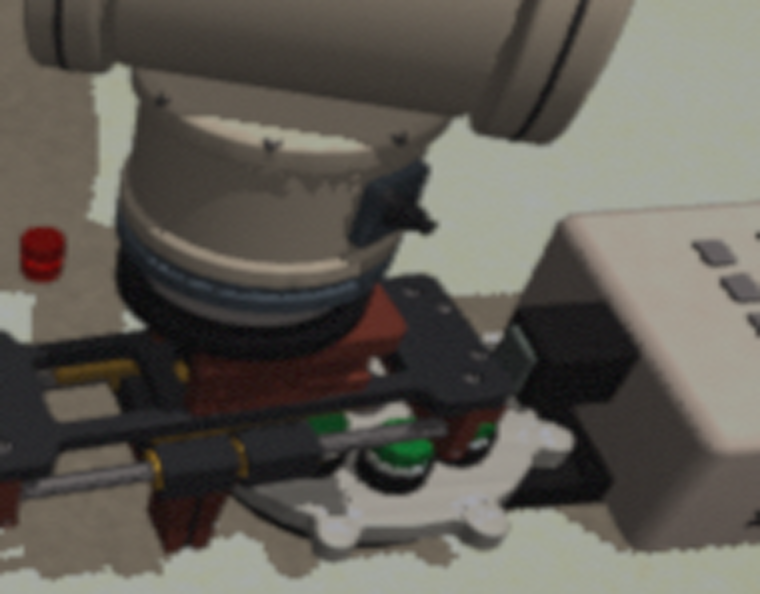

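The fingers stand beside the rim at about (185,500), clear of the lobes. The gripper's body is above the caps and no force shows. I'll lower a little more, move in, then push slowly.

Emit:
{"api": "carry_out", "payload": {"commands": [[0.005,-0.004,0.003,0,-0.8,-0.5],[0.004,-0.003,0.002,0,0,0],[0,0,0.006,0,0,0],[0,0,0.006,0,0,0],[0,0,0,0,0,0]]}}

```text
t: 3.6
ee_pos: [667.9, -32.2, 37.8]
orientation: [1.966, 0.456, -1.964]
ft_force: [1.4, -1.2, -0.7]
width: 0.1
```

```bash
python3 st.py
```

```text
t 3.6 r,s,z 89.7 -38.2 37.8 F [ 1.4 -1.2 -0.7] w 0.1
[[0.002, 0.443, -0.896], [-0.003, -0.896, -0.443], [-1.0, 0.003, -0.001]]
```

Emit:
{"api": "carry_out", "payload": {"commands": [[0,0,0.006,0,0,0],[0,0,0.006,0,0,0],[0,0,0.006,0,0,0],[0,0,0.006,0,0,0]]}}

```text
t: 4.1
ee_pos: [649.5, -45.3, 38.3]
orientation: [1.973, 0.452, -1.953]
ft_force: [3.1, -1.2, -2.8]
width: 0.2
```

```bash
python3 st.py
```

```text
t 4.1 r,s,z 93.2 -15.9 38.3 F [ 3.1 -1.2 -2.8] w 0.2
[[0.011, 0.444, -0.896], [-0.005, -0.896, -0.444], [-1.0, 0.01, -0.008]]
```

Emit:
{"api": "carry_out", "payload": {"commands": [[0,-0.002,0.005,0,-0.5,0],[0,-0.002,0.005,0,0,0],[0,-0.002,0.005,0,0,0],[0,0,0,0,0,0]]}}

```text
t: 4.6
ee_pos: [633.4, -52.4, 38.1]
orientation: [1.961, 0.443, -1.956]
ft_force: [1.3, -2.6, -2.0]
width: 0.3
```

```bash
python3 st.py
```

```text
t 4.6 r,s,z 92.3 1.7 38.1 F [ 1.3 -2.6 -2. ] w 0.3
[[0.006, 0.445, -0.895], [-0.016, -0.895, -0.445], [-1.0, 0.017, 0.002]]
```

Emit:
{"api": "carry_out", "payload": {"commands": [[0,0.01,0,0,0,1],[0,0.015,0,0,0,0],[0,0.01,0,0,0,0],[0,0,0,0,0,0]]}}

```text
t: 5.1
ee_pos: [648.7, -85.6, 39.2]
orientation: [1.956, 0.424, -1.948]
ft_force: [0.5, 0.5, 0.7]
width: 0.4
```

```bash
python3 st.py
python3 - <<'E'
from h import *
b=snap("scene");c=snap("top")
B=cv2.resize(b[0][170:300,340:500],None,fx=3.5,fy=3.5,interpolation=cv2.INTER_CUBIC)[:,:400]
C=cv2.resize(c[0][130:240,180:290],None,fx=4,fy=4.14,interpolation=cv2.INTER_CUBIC)[:,:400]
h=min(len(B),len(C));cv2.imwrite("pics/p3.png",np.hstack([B[:h],C[:h]]))
E
```

```text
t 5.1 r,s,z 128.9 2.9 39.2 F [0.5 0.5 0.7] w 0.4
[[0.012, 0.444, -0.896], [-0.032, -0.895, -0.445], [-0.999, 0.034, 0.004]]
```

View pics/p3.png

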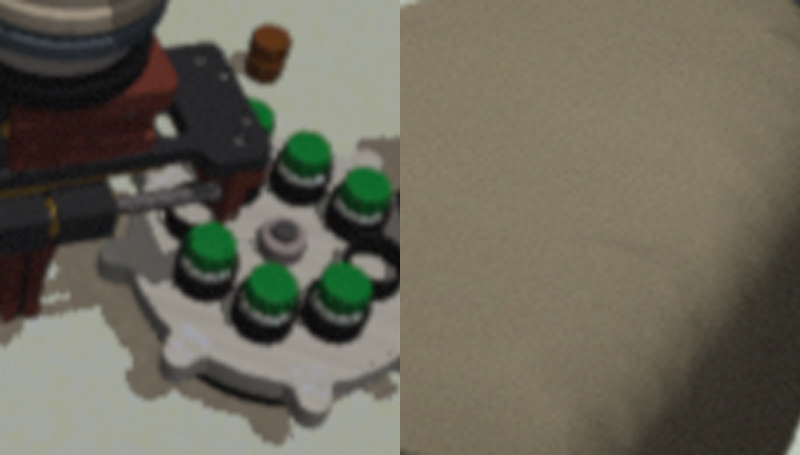

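```bash
python3 - <<'E'
from h import *
b=snap("scene")
p=[593.6,31]
for d in range(0,91,5):
    q=[]
    for a,r,z in((109.8-d,42,62),(109.8+180-d,42,62),)+tuple((109.8+22.5+45*k-d,78,46) for k in(4,5,6,7)):
        t=np.radians(a);q.append(proj(b,[p[0]+r*np.cos(t),p[1]+r*np.sin(t),z])[0])
    q=(np.array(q)-[340,170])*3.5;print(d,q.round(0).astype(int).tolist())
E
python3 st.py
```

```text
0 [[372, 216], [196, 230], [142, 309], [258, 383], [391, 370], [448, 283]]
5 [[374, 222], [194, 224], [134, 298], [242, 378], [378, 376], [447, 294]]
10 [[376, 228], [193, 218], [127, 287], [227, 373], [365, 381], [444, 306]]
15 [[377, 235], [193, 212], [122, 275], [212, 366], [351, 385], [441, 317]]
20 [[377, 241], [194, 206], [117, 263], [198, 358], [336, 388], [436, 327]]
25 [[376, 247], [195, 200], [114, 251], [185, 350], [321, 389], [429, 337]]
30 [[375, 253], [197, 194], [113, 240], [172, 341], [305, 389], [421, 347]]
35 [[373, 259], [199, 189], [113, 228], [161, 331], [290, 388], [412, 356]]
40 [[371, 265], [202, 184], [113, 217], [151, 320], [274, 386], [402, 363]]
45 [[367, 270], [206, 179], [116, 206], [142, 309], [258, 383], [391, 370]]
50 [[363, 275], [210, 174], [119, 196], [134, 298], [242, 378], [378, 376]]
55 [[359, 280], [215, 170], [123, 186], [127, 287], [227, 373], [365, 381]]
60 [[353, 284], [220, 167], [129, 177], [122, 275], [212, 366], [351, 385]]
65 [[348, 288], [226, 164], [135, 168], [117, 263], [198, 358], [336, 388]]
70 [[341, 291], [232, 161], [142, 160], [114, 251], [185, 350], [321, 389]]
75 [[334, 294], [238, 159], [151, 153], [113, 240], [172, 341], [305, 389]]
80 [[327, 296], [245, 157], [160, 146], [113, 228], [161, 331], [290, 388]]
85 [[319, 297], [252, 155], [170, 140], [113, 217], [151, 320], [274, 386]]
90 [[312, 298], [259, 155], [180, 135], [116, 206], [142, 309], [258, 383]]
t 5.25 r,s,z 127.8 3.0 39.0 F [-0.9  0.5  0. ] w 0.6
[[0.011, 0.445, -0.895], [-0.032, -0.895, -0.445], [-0.999, 0.033, 0.004]]
```

At that moment the wheel stood at about 27–28° past its first click, beyond half-way and apparently still dropping. I'll move back along the outside to let it settle, then look again.

Emit:
{"api": "carry_out", "payload": {"commands": [[0,0,-0.012,0,0,-2],[0,0,-0.014,0,0,0],[0,0,-0.014,0,0,0],[0,0,-0.012,0,0,0],[0,0,0,0,0,0],[0,0,0,0,0,0]]}}

```text
t: 6.0
ee_pos: [695.9, -58.3, 38.2]
orientation: [1.957, 0.465, -1.97]
ft_force: [-0.2, 0.6, -0.4]
width: 0.6
```

```bash
python3 st.py
cat > look.py <<'E'
import sys
from h import *
b=snap("scene")
B=cv2.resize(b[0][170:300,340:500],None,fx=3.5,fy=3.5,interpolation=cv2.INTER_CUBIC)
cv2.imwrite(f"pics/{sys.argv[1]}.png",B)
# score of angle: lobe visible = bright at lobe tips, darker at scallops, front side only
p=[593.6,31];g=cv2.cvtColor(cv2.GaussianBlur(b[0],(3,3),0),cv2.COLOR_BGR2HSV).astype(float)
E
python3 look.py p4
```

```text
t 6.0 r,s,z 125.6 -51.6 38.2 F [-0.2  0.6 -0.4] w 0.6
[[-0.006, 0.447, -0.894], [-0.001, -0.894, -0.447], [-1.0, -0.002, 0.006]]
```

View pics/p4.png

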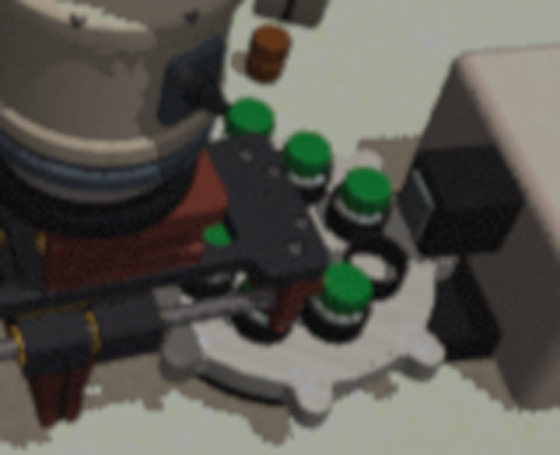

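The lobes at (312,400) and (428,350) still sit at about 28°, so the wheel hasn't dropped into the click. Something may be holding it, so I'll lift the arm well clear and check.

Emit:
{"api": "carry_out", "payload": {"commands": [[-0.04,0.01,0,0,0,0],[-0.04,0.02,0,0,0,0],[-0.03,0.04,0,0,0,0],[0,0.05,0,0,0,0],[0,0.05,0,0,0,0],[0,0.03,0,0,0,0],[0,0,0,0,0,0]]}}

```text
t: 6.92
ee_pos: [784.8, -243.5, 150.7]
orientation: [1.954, 0.464, -1.974]
ft_force: [-1.1, 0.3, -0.4]
width: 0.5
```

```bash
python3 st.py
python3 - <<'E'
from h import *
b=snap("scene");c=snap("top")
B=cv2.resize(b[0][185:295,360:480],None,fx=4,fy=4,interpolation=cv2.INTER_CUBIC)[:,:440]
C=cv2.resize(c[0][130:240,195:285],None,fx=4,fy=4,interpolation=cv2.INTER_CUBIC)
cv2.imwrite("pics/p5.png",np.hstack([B,C]))
E
```

```text
t 6.92 r,s,z 330.8 -48.2 150.7 F [-1.1  0.3 -0.4] w 0.5
[[-0.01, 0.447, -0.895], [-0.001, -0.895, -0.447], [-1.0, -0.003, 0.009]]
```

View pics/p5.png

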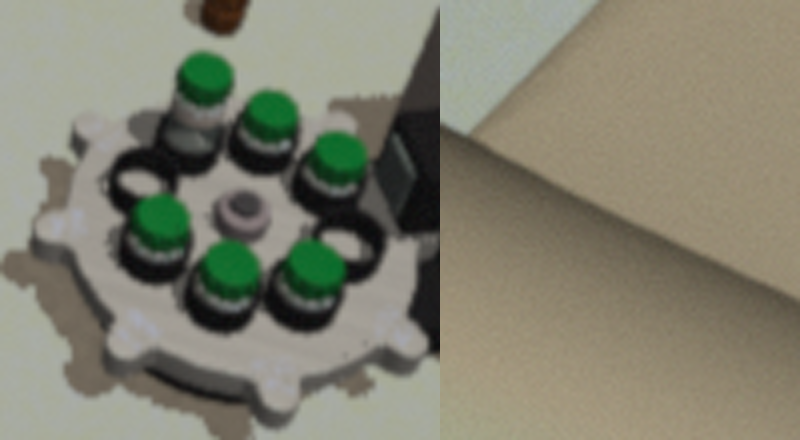

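```bash
cat > fit.py <<'E'
from h import *
from scipy.optimize import least_squares
def fit(c,o,sc,lob,cups,d0):
    m=lambda q:np.array(o)+(np.array(q)+.5)/sc-.5
    def res(v):
        r=[];t=np.radians(109.8+22.5+45*np.arange(8)-v[0])
        q=proj(c,np.c_[593.6+78*np.cos(t),31+78*np.sin(t),np.full(8,46)])
        for l in lob:
            d=q-m(l)+v[1:];r+=list(d[np.argmin((d**2).sum(1))])
        for k,l in cups:
            t=np.radians(109.8+45*k-v[0]);r+=list(proj(c,[593.6+42*np.cos(t),31+42*np.sin(t),62])[0]-m(l)+v[1:])
        return np.array(r)
    s=least_squares(res,[d0,0,0],loss="soft_l1");print("turn cw deg",s.x.round(2),"cost",round(s.cost,1))
if __name__=="__main__":
    b=snap("scene")
    fit(b,(355,190),5,[(95,205),(140,345),(297,450),(480,435),(562,305)],[(0,453,220)[0:1]+((453,220),),(4,(203,250))],0)
    fit(b,(360,185),4,[(90,135),(50,228),(133,338),(277,395),(405,335)],[(0,(348,243)),(4,(142,182))],28)
E
python3 fit.py
```

```text
turn cw deg [-0.68 -0.45  0.98] cost 6.2
turn cw deg [27.56 -0.31  2.3 ] cost 6.8
```

The wheel is free, upright and at rest at about 28°, so it didn't drop on its own. I'll push the next lobe gently on toward 45° and watch how it behaves.

Emit:
{"api": "carry_out", "payload": {"commands": [[0,-0.045,-0.005,0,0,0],[0,-0.045,-0.005,0,0,0],[0,-0.045,-0.005,0,0,0],[0,-0.04,-0.005,0,0,0],[0,-0.02,-0.002,0,0.5,0],[0,0,0,0,0,0]]}}

```text
t: 7.82
ee_pos: [709.9, -43.5, 152.1]
orientation: [1.957, 0.478, -1.964]
ft_force: [0.1, -1.1, 0.8]
width: 0.2
```

```bash
python3 st.py
```

```text
t 7.83 r,s,z 118.6 -70.6 152.1 F [ 0.1 -1.1  0.8] w 0.2
[[-0.005, 0.455, -0.89], [0.005, -0.89, -0.455], [-1.0, -0.006, 0.002]]
```

Emit:
{"api": "carry_out", "payload": {"commands": [[0.035,0,0,0,0,0],[0.035,0,0,0,0,0],[0.03,0,-0.002,0,0,0],[0.008,0,0,0,0,0],[0.002,-0.01,0,0,0,0],[0,-0.01,0,0,0,0],[0,0,0,0,0,0]]}}

```text
t: 8.7
ee_pos: [706.8, -29.1, 43.8]
orientation: [1.966, 0.47, -1.955]
ft_force: [-0.5, 0.7, -0.2]
width: 0.4
```

```bash
python3 st.py
```

```text
t 8.7 r,s,z 104.3 -74.3 43.8 F [-0.5  0.7 -0.2] w 0.4
[[0.005, 0.452, -0.892], [0.003, -0.892, -0.452], [-1.0, -0.0, -0.005]]
```

Emit:
{"api": "carry_out", "payload": {"commands": [[0.003,-0.012,0,0,0,0],[0.003,-0.012,0,0,0,0],[0,0,0.004,0,0,0],[0,0,0.004,0,0,0],[0,0,0,0,0,0]]}}

```text
t: 9.32
ee_pos: [688.3, -9.4, 39.2]
orientation: [1.967, 0.47, -1.952]
ft_force: [0.7, -0.2, -0.8]
width: 0.5
```

```bash
python3 st.py
```

```text
t 9.32 r,s,z 78.5 -66.6 39.2 F [ 0.7 -0.2 -0.8] w 0.5
[[0.007, 0.453, -0.891], [0.002, -0.891, -0.453], [-1.0, 0.001, -0.008]]
```

Emit:
{"api": "carry_out", "payload": {"commands": [[0,0,0.005,0,0,0],[0,0,0.005,0,0,0],[0,0,0.004,0,0,0],[0,0,0.002,0,0,0]]}}

```text
t: 9.82
ee_pos: [677.6, -20.1, 40.0]
orientation: [1.974, 0.464, -1.941]
ft_force: [3.0, -2.3, -2.4]
width: 0.6
```

```bash
python3 st.py
python3 - <<'E'
from h import *
b=snap("scene")
cv2.imwrite("pics/p6.png",cv2.resize(b[0][185:295,360:480],None,fx=4,fy=4,interpolation=cv2.INTER_CUBIC))
E
```

```text
t 9.82 r,s,z 83.2 -52.2 40.0 F [ 3.  -2.3 -2.4] w 0.6
[[0.017, 0.453, -0.891], [-0.0, -0.892, -0.453], [-1.0, 0.008, -0.015]]
```

View pics/p6.png

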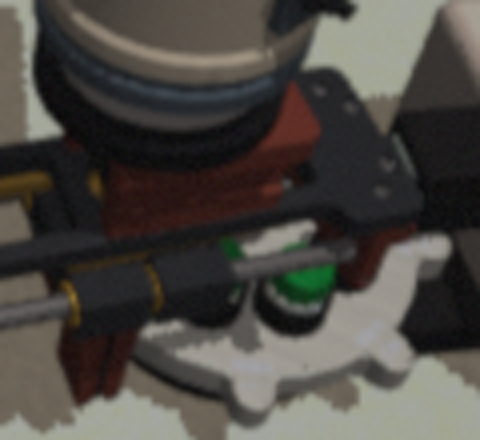

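Lobes at (253,400) and (385,355) put the wheel at about 35°, following the finger. I'll keep pushing to about 45°.

Emit:
{"api": "carry_out", "payload": {"commands": [[0.001,-0.003,0.004,0,-1,0],[0.001,-0.002,0.004,0,0,0],[0,-0.001,0.003,0,0,0],[0,0,0,0,0,0]]}}

```text
t: 10.38
ee_pos: [673.2, -25.2, 40.5]
orientation: [1.968, 0.449, -1.937]
ft_force: [-0.1, 0.6, 0.0]
width: 0.4
```

```bash
python3 st.py
cat > ang.py <<'E'
# wheel angle: rectify the view at the wheel-top plane, match the ring r 64..90 to the d=0 picture turned by d
from h import *
import sys
b=snap("scene");ref=cv2.imread("pics/scene0.png")
def ring(img,az):
    R=np.arange(66,90,1.);t=np.radians(az)
    P=np.stack([593.6+R[:,None]*np.cos(t),31+R[:,None]*np.sin(t),np.full((len(R),len(t)),46.)],-1)
    q=proj(b,P).astype(np.float32).reshape(len(R),len(t),2)+np.float32([.4,-1])
    return cv2.remap(img,q[...,0],q[...,1],cv2.INTER_LINEAR).astype(np.float32)
az=np.arange(*map(float,sys.argv[1:3]),1.)   # visible azimuths
cur=ring(b[0],az);best=[]
mod=np.array([[1. if (r<=72 or min((r*np.cos(e))**2*0+( (r*np.cos(e)-78)**2+(r*np.sin(e))**2) for e in [np.radians((a+22.5)%45-22.5)])<=64) else 0 for a in np.arange(0,45,.5)] for r in np.arange(66,90,1.)])
for d in np.arange(-22,23,.5):
    i=np.round(((az-132.3+d)%45)/.5).astype(int)%90
    m=mod[:,i];f=0
    for sgn in [0]:
        x=cur.reshape(-1,3);A=np.c_[m.ravel(),np.ones(m.size)];s=np.linalg.lstsq(A,x,rcond=None);f=s[1].sum()
    best.append((f,d))
best.sort();print("cw turn mod 45:",[(d,int(f/1000)) for f,d in best[:5]],"worst",int(best[-1][0]/1000))
E
python3 ang.py -60 70
```

```text
t 10.38 r,s,z 85.8 -46.0 40.5 F [-0.1  0.6  0. ] w 0.4
[[0.019, 0.453, -0.891], [-0.015, -0.891, -0.453], [-1.0, 0.022, -0.011]]
cw turn mod 45: [(np.float64(1.5), 20446), (np.float64(1.0), 20447), (np.float64(0.5), 20469), (np.float64(2.0), 20510), (np.float64(0.0), 20544)] worst 24390
```

The force fell to zero and the fit gives about 45°, so the first click is done. The detent needed a longer push than half-way. The finger is already behind the next lobe, so I'll push again from here and farther.

Emit:
{"api": "carry_out", "payload": {"commands": [[0.002,0.001,0.006,0,-0.6,-1.3],[0.001,0,0.006,0,0,0],[0,0,0.006,0,0,0],[0,0,0.006,0,-0.3,0],[0,-0.001,0.006,0,0,0]]}}

```text
t: 11.05
ee_pos: [650.4, -41.0, 38.9]
orientation: [1.962, 0.466, -1.954]
ft_force: [3.7, -3.5, -2.3]
width: 0.5
```

```bash
python3 st.py;python3 ang.py -60 70
```

```text
t 11.05 r,s,z 89.8 -18.5 38.9 F [ 3.7 -3.5 -2.3] w 0.5
[[0.005, 0.453, -0.891], [-0.002, -0.891, -0.453], [-1.0, 0.004, -0.004]]
cw turn mod 45: [(np.float64(18.0), 13206), (np.float64(18.5), 13218), (np.float64(17.5), 13241), (np.float64(19.0), 13353), (np.float64(17.0), 13360)] worst 18651
```

Emit:
{"api": "carry_out", "payload": {"commands": [[0,-0.001,0.006,0,0,0],[0,-0.002,0.006,0,-0.3,0],[0,-0.002,0.006,0,0,0],[0,-0.002,0.005,0,0,0]]}}

```text
t: 11.6
ee_pos: [622.1, -45.2, 38.2]
orientation: [1.953, 0.467, -1.965]
ft_force: [-0.2, -0.7, -0.1]
width: 0.4
```

```bash
python3 st.py;python3 ang.py -60 70
```

```text
t 11.6 r,s,z 80.9 8.6 38.2 F [-0.2 -0.7 -0.1] w 0.4
[[-0.005, 0.453, -0.892], [-0.004, -0.892, -0.453], [-1.0, 0.001, 0.006]]
cw turn mod 45: [(np.float64(-1.0), 9908), (np.float64(-1.5), 9918), (np.float64(-2.0), 9944), (np.float64(-0.5), 10011), (np.float64(-2.5), 10081)] worst 17681
```

The second click has dropped in: no force, fit within 1–2° of a click. I'll retract outward, go back, and do the last click.

Emit:
{"api": "carry_out", "payload": {"commands": [[0,0.012,0,0,0,0],[0,0.012,0,0,0,0],[0,0.012,-0.002,0,0,0],[0,0,-0.014,0,0,0],[0,0,-0.016,0,0,0],[0,0,-0.014,0,0,0],[0,0,-0.008,0,0,0],[0,0,0,0,0,0]]}}

```text
t: 12.65
ee_pos: [691.7, -52.7, 37.5]
orientation: [1.953, 0.468, -1.964]
ft_force: [0.3, -0.5, 0.7]
width: 0.4
```

```bash
python3 st.py;python3 ang.py -60 70
```

```text
t 12.65 r,s,z 118.6 -50.3 37.5 F [ 0.3 -0.5  0.7] w 0.4
[[-0.005, 0.454, -0.891], [-0.003, -0.891, -0.454], [-1.0, 0.001, 0.006]]
cw turn mod 45: [(np.float64(0.5), 19402), (np.float64(1.0), 19403), (np.float64(1.5), 19440), (np.float64(0.0), 19452), (np.float64(2.0), 19542)] worst 23714
```

Emit:
{"api": "carry_out", "payload": {"commands": [[0,-0.012,0,0,0,0],[0,-0.01,0,0,0,0],[0,-0.005,0.003,0,0,0],[0,0,0.005,0,0,0],[0,0,0.006,0,0,0],[0,0,0.006,0,-0.3,0],[0,0,0.006,0,0,0]]}}

```text
t: 13.58
ee_pos: [655.6, -41.0, 38.4]
orientation: [1.951, 0.463, -1.963]
ft_force: [3.2, -1.5, -2.7]
width: 0.6
```

```bash
python3 st.py;python3 ang.py -60 70
```

```text
t 13.57 r,s,z 92.1 -23.2 38.4 F [ 3.2 -1.5 -2.7] w 0.6
[[-0.004, 0.453, -0.891], [-0.007, -0.891, -0.453], [-1.0, 0.005, 0.007]]
cw turn mod 45: [(np.float64(13.5), 16309), (np.float64(14.5), 16339), (np.float64(14.0), 16341), (np.float64(13.0), 16359), (np.float64(12.5), 16426)] worst 20207
```

Emit:
{"api": "carry_out", "payload": {"commands": [[0,-0.001,0.006,0,0,0],[0,-0.002,0.006,0,0,0],[0,-0.002,0.006,0,-0.3,0],[0,-0.002,0.006,0,0,0],[0,-0.002,0.004,0,0,0]]}}

```text
t: 14.25
ee_pos: [626.6, -53.2, 38.4]
orientation: [1.944, 0.453, -1.962]
ft_force: [1.3, -6.3, -1.8]
width: 0.4
```

```bash
python3 st.py;python3 ang.py -60 70
```

```text
t 14.25 r,s,z 90.0 8.2 38.4 F [ 1.3 -6.3 -1.8] w 0.4
[[-0.005, 0.454, -0.891], [-0.017, -0.891, -0.454], [-1.0, 0.013, 0.012]]
cw turn mod 45: [(np.float64(-11.5), 9172), (np.float64(-11.0), 9175), (np.float64(-10.5), 9191), (np.float64(-12.0), 9300), (np.float64(-10.0), 9326)] worst 14825
```

Emit:
{"api": "carry_out", "payload": {"commands": [[0,-0.002,0.006,0,-0.5,-0.7],[0,-0.001,0.005,0,0,0],[0,0,0,0,0,0]]}}

```text
t: 14.68
ee_pos: [612.0, -55.9, 38.3]
orientation: [1.933, 0.465, -1.984]
ft_force: [-0.4, 0.5, -0.1]
width: 0.7
```

```bash
python3 st.py;python3 ang.py -60 70
```

```text
t 14.68 r,s,z 85.9 22.4 38.3 F [-0.4  0.5 -0.1] w 0.7
[[-0.024, 0.452, -0.892], [-0.009, -0.892, -0.452], [-1.0, -0.003, 0.025]]
cw turn mod 45: [(np.float64(0.0), 9560), (np.float64(-0.5), 9572), (np.float64(-1.0), 9598), (np.float64(0.5), 9659), (np.float64(-1.5), 9732)] worst 17047
```

The third click is in: zero force, fit at 0°. I'll retract away from the rim, leave, and check.

Emit:
{"api": "carry_out", "payload": {"commands": [[0,0.006,-0.006,0,0,0],[0,0.015,-0.004,0,0,0],[0,0.02,0,0,0,0],[-0.04,0.01,0,0,0,0],[-0.05,0.02,0,0,0,0],[-0.03,0.05,0,0,0,0],[0,0.06,0,0,0,0],[0,0.06,0,0,0,0]]}}

```text
t: 15.72
ee_pos: [739.0, -273.9, 162.2]
orientation: [1.932, 0.466, -1.98]
ft_force: [0.9, 0.3, -0.0]
width: 0.4
```

Emit:
{"api": "carry_out", "payload": {"commands": [[0,0.05,0.05,0,0,0],[0,0.05,0.05,0,0,0],[0,0.03,0.05,0,0,0],[0,0,0.05,0,0,0],[0,0,0.05,0,0,0],[0,0,0.05,0,0,0],[0,0,0.05,0,0,0],[0,0,0,0,0,0]]}}

```text
t: 16.73
ee_pos: [482.1, -553.3, 168.6]
orientation: [1.938, 0.452, -1.982]
ft_force: [0.2, 0.2, 0.0]
width: 0.2
```

```bash
python3 st.py; python3 ang.py -60 70
python3 - <<'E'
from h import *
b=snap("scene");c=snap("top")
B=cv2.resize(b[0][190:295,360:480],None,fx=3.3,fy=3.3,interpolation=cv2.INTER_CUBIC)
C=cv2.resize(c[0][140:245,190:310],None,fx=3.3,fy=3.3,interpolation=cv2.INTER_CUBIC)
o=np.hstack([B,C])[:,:800];cv2.imwrite("pics/p7.png",o)
for n,k,i in(("top",c,"top0"),("scene",b,"scene0")):
    r=cv2.imread(f"pics/{i}.png")
    pts={"spare":(591,-125,15),"red":(497,-123,15),"brown":(430,19,15)}
    for nm,P in pts.items():
        u,v=proj(k,P)[0].astype(int);s=np.s_[v-11:v+12,u-11:u+12]
        m=cv2.matchTemplate(k[0][v-20:v+21,u-20:u+21],r[s],cv2.TM_CCOEFF_NORMED);x=cv2.minMaxLoc(m);print(n,nm,"shift",x[3][0]-9,x[3][1]-9,round(x[1],2))
E
```

```text
t 16.73 r,s,z 472.5 360.8 168.6 F [0.2 0.2 0. ] w 0.2
[[-0.019, 0.447, -0.895], [-0.015, -0.895, -0.446], [-1.0, 0.005, 0.023]]
cw turn mod 45: [(np.float64(0.0), 7609), (np.float64(-0.5), 7623), (np.float64(-1.0), 7647), (np.float64(0.5), 7689), (np.float64(-1.5), 7760)] worst 13585
top spare shift 0 0 1.0
top red shift 0 0 1.0
top brown shift 0 0 1.0
scene spare shift 0 0 1.0
scene red shift 0 0 1.0
scene brown shift 0 0 1.0
```

View pics/p7.png

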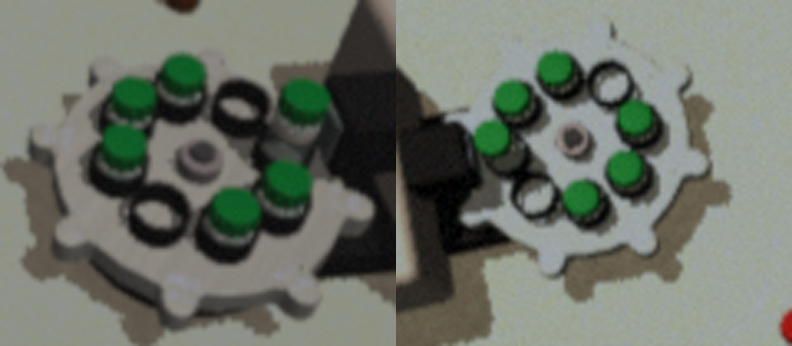

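The tall vial stands at the window: (303,100)–(285,150) in the left crop, (492,138) in the right. All vials are upright. I'll compare the rest angle directly with the starting picture, where the wheel was in a click.

```bash
sed 's/^b=snap("scene");ref=.*/b=list(snap("scene"));b[0]=cv2.imread("pics\/scene0.png")/' ang.py > ang0.py; python3 ang0.py -60 70
python3 - <<'E'
import cv2,numpy as np
from h import *
b=snap("scene");r=cv2.imread("pics/scene0.png")
# lobe patches now vs start
for k in(4,5,6,7):
    t=np.radians(132.3+45*k);u,v=proj(b,[593.6+78*np.cos(t),31+78*np.sin(t),46])[0].round().astype(int)
    up=lambda i,h:cv2.resize(i[v-h:v+h+1,u-h:u+h+1],None,fx=8,fy=8,interpolation=cv2.INTER_CUBIC)
    m=cv2.matchTemplate(up(b[0],11),up(r,7),cv2.TM_CCOEFF_NORMED);x=cv2.minMaxLoc(m);print(k,"px shift",(x[3][0]-32)/8,(x[3][1]-32)/8,round(x[1],3))
E
```

```text
cw turn mod 45: [(np.float64(0.0), 7444), (np.float64(-0.5), 7464), (np.float64(-1.0), 7499), (np.float64(0.5), 7506), (np.float64(1.0), 7580)] worst 13191
4 px shift 0.125 0.125 0.994
5 px shift 0.0 0.0 0.995
6 px shift 0.125 -0.125 0.994
7 px shift 0.0 0.0 0.997
```

The lobes match the starting picture to within about 0.1 px, so the wheel is resting in its click. Handing in.

```bash
python3 -c "
from workcell import ctrl
print(ctrl.close_job())"
```

```text
the job is handed in; nothing more can be done
None
```

The tall vial now stands at the reader's window with the wheel resting in its click, and I handed the job in at about 17 s of the 58 s allowed. I turned the wheel three clicks clockwise by pushing its rim lobes with the closed fingertips.

- **Disagreed with the description:** the first push ended at about 28°, past half-way, but the wheel stayed there instead of dropping into the next click. I pushed it on from the next lobe and it clicked in. For the other two clicks I pushed farther, and each dropped in.
- **Last checks:**
  - The lobes line up with the starting picture to within about 0.1 px.
  - The tall vial is at the window and all the vials in the wheel are upright.
  - The spare vial and the red and brown look-alikes have not moved. I did not measure the pocket scale or the package; the fingers never went down near them.
  - The highest force I read was about 7 N, briefly during the last push; the arm is clear of everything.

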